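# Load the cigar trimmer and latch its guard

## Task

Lay the loose dark cigar in the cradle of the green trimmer, across both notched cheeks and sticking out about equally on both sides, and let go of it. Then push the clear sliding guard shut over it by its yellow upright plate, slowly and gently (never more than 20 N), until the spring latch clicks and holds the guard shut by itself. Leave the jar, the brass punch and the crescent knife where they are.

Things in the scene. Friction and masses are not known exactly. Their poses are not given: they have to be found in the camera images.
- trimmer: Trimming fixture fixed to the table: green base 260 x 124 mm, 12 mm thick, with two upright aluminium cheeks 12 mm thick at y = -46 and +46 mm, tops 52 mm above the table. Origin on the table under the centre of the cradle; +x is the way the guard is pushed shut, y runs along the cradle, z is up. The base spans x = -160 to +100 mm.
- cradle (a point): Centre of the cradle floor, 28 mm above the table; axes as the trimmer. Each cheek has a notch here: flat floor 27 mm wide in x, its sides flaring at 45 degrees to a 71 mm mouth at the cheek top. A cigar lies along y across both notches. Between the cheeks (80 mm) there is free room for fingers down to the base, 12 mm above the table.
- cigar: The loose dark brown cigar to load, 158 mm long along its own y axis, 23 mm thick, about 25 g. Origin in the middle of its underside as it lies. It does not roll. Lying in the cradle its origin is 28 mm above the table.
- guard_slide (a joint): Travel of the guard in m, growing as it opens towards the trimmer's -x: 0.10 to 0.125 at the start (clear of the cradle), about 0 when shut. Friction about 1.2 N. The reading cannot tell when the latch has caught: that happens anywhere from +0.013 to -0.010. Let go too early, the guard is pushed back beyond 0.019; latched, it springs back 4 mm at most and stays.
- keeper_nominal (a point): Nominal middle of the dark steel keeper bar, 52 mm above the table. The bar is clamped by hand and really sits up to 10 mm nearer or farther along x, not measured. It carries the latch bolt (red button, top 94 mm above the table), a spring plunger and the hard stop; these reach 45 mm from it towards -x, at the sides above the cheeks.
- guard: Sliding guard: clear window in a yellow frame 66 mm long (x), 104 mm wide (y), 56 to 64 mm above the table, with two bars reaching 28 mm ahead of it at the sides. Origin at the trimmer's origin when the joint is 0; same axes. Push needed: about 1 N; 3 to 5 N on the plunger in the last 30 mm; in the last 11 mm up to 10 to 13 N; then the click, a sudden drop to 6 N; 3 mm on is the hard stop.
- push_plate (a point): Middle of the rear face (towards the trimmer's -x) of the yellow upright push plate on the guard's rear edge, 81 mm above the table. The plate is 60 mm wide along y, 8 mm thick along x, and rises from the frame (64 mm) to 96 mm above the table. Push along the trimmer's +x from behind with closed fingers (do not pinch it), tips 70 mm or more above the table.
- gum_jar: Bystander: glass jar with white gum, 51 mm wide, 65 mm high, loose. Origin under its centre.
- cap_punch: Bystander: brass punch standing upright, 21 mm wide, 49 mm high, loose. Origin under its centre.
- chaveta: Bystander: crescent knife with a wooden back, lying flat, 53 x 128 mm, 11 mm high, loose. Origin under its middle.

How it is judged:
By the outcome, as a careful person would: the job done as asked, in the order asked, and still so for the second after the job is handed in, with the robot touching nothing.
It also fails if it takes over 64 s, if anything falls off the work surface, if the arm or the gripper's body presses on something with over 40 N, if the wrist force passes 120 N, or if a joint passes its speed limit or range.

## Robot

A 6-joint arm with a two-finger parallel gripper is mounted at the origin on a cart in front of the work surface, level with it; the furniture and walls round the work are solid. World frame = base frame: x ahead of the robot, y to its left, z up, the work surface at z = 0. Lengths are in mm, angles in rad, forces in N, time in s.
With the tool pointing down it reaches from about 400 to 925 mm from the base axis. Payload 12.5 kg.
Tool frame: the origin (TCP) lies midway between the tips of the shut fingers; the grasp point (between the pads) lies 19 mm behind it (env.pinch_z is the z of the grasp point in the tool frame, in mm); z points along the fingers, y is the line along which they close (so a half turn about z gives the same grasp; the last joint's range is limited). The gripper opens to 95 mm and grips with 3 to 60 N. Pads are 20 mm wide; open, the fingers measure 119 mm over their backs; the gripper's body (75 mm by 180 mm) begins 59 mm behind the grasp point.
Start: joints at [1.165, 0.491, 1.559, -0, 1.092, -0.106], TCP at [184.564, 597.146, 214.661] pointing down, gripper open.
Joint ranges: [-3.1, 3.1], [-0.84, 2.19], [0.05, 2.79], [-1.13, 4.28], [0.06, 2.93], [-2.69, 2.69]. Speed limits (rad/s): [2.22, 2.22, 2.79, 3.14, 3.14, 3.14].

## Interface

Orientations are given as [roll, pitch, yaw] about the fixed x, y, z axes, in that order (R = Rz(yaw) Ry(pitch) Rx(roll)).
In Python, from cell import env, eyes gives the robot as it stands.
- The arm moves only by the shell command python3 -m inch 'ROWS'. ROWS is JSON, a list of rows, each a list of 3 entries, a list of its own where there are three numbers: the shift along the tool's x, y, z in units of 60 mm (1.0 is 60 mm), then the turn about the tool's z in units of 5 degrees (1.0 is 5 degrees), then the closure, from -1 (fully open) to 1 (shut). In form: [[[tx, ty, tz], turn, claw], ...]. A call has exactly 10 rows; each row shifts and turns the commanded pose from where the row before left it, along the tool's axes as they then stand; what a row does not reach is not made up. A row lasts 1/8 s, in which the tool goes at most 62.5 mm and 10.7 degrees, less where a joint would pass 70% of its speed; a pose out of reach is approached as far as the arm can. A call is refused whole if a number of a shift passes 1 or a number of a turn 1, either way. A call with a gripper value outside its range is refused whole. The fingers move at their own pace and stop on an object; the grip force is fixed at half the most. Time passes only in rows, so rows that do not move let the fingers close, or fill a call up. It gives the time, the measured TCP pose, the force, the opening and the grip force at its end, in the units of the state.
- env.state(): the state, without advancing time (a new reading comes with each control period).
- eyes.read_camera(name): name is "scene" or "top" or "wrist"; returns a dict with "pixels" (480x640x3 uint8, red, green, blue), "fx", "fy", "cx", "cy" (pixels), "extrinsics" (4x4, takes a point from world to camera coordinates). Camera axes: x right, y down, z forward; pixel columns grow to the right and rows downward; lengths in mm; the calibration is good to about 2 mm. A picture is of the moment at which its call begins. There is no depth.
- env.job_done(): hands the job in; it is judged then, once.
Trained networks look in a picture, given as the dict that the camera call returned (one of the last four; its "shot" number tells which), for a name from the list of things; names that differ only in an ending like _2 or _b are one class to them, and where a whole thing is asked for, a point or a joint stands for the part that bears it (a point fixed in the world has none). Each returns a list of dicts, best first, with "score" (0 to 1); they miss things now and then, are a little off and sometimes report something else, mostly with a low value. They report only what shows in the picture. A call takes as long as a camera call.
- eyes.boxes_of(name, picture): "centre" ([row, column] in pixels, amid what is visible of it).
- eyes.cut_out(name, picture): "mask" (480x640 bool, what is visible of it) and "centre" ([row, column] in pixels, amid what is visible of it).
- eyes.spot_point(name, picture): "centre" ([row, column] in pixels: a listed point, or the origin of a listed thing).
The state is a dict: "t": time; "joints": joint angles; "qvel": joint speeds; "tau": joint torques, N m; "eef_pos": TCP position; "tcp_rot": TCP orientation; "ft_force": force on the tool from outside, world axes, zero at the start; "moment": the same for the moment, N m; "opening": opening from 0.0 (shut) to 1.0 (fully open); "grip_force": force on a finger pad.
Only numpy, scipy, OpenCV 4.12 (cv2) and the standard library are available. Lean on these libraries where they do the work, as an engineer would, in place of code of your own. Each camera call takes 0.05 s, during which the arm holds its last target. There are 200 camera calls.

## Working session

There is one attempt and no reset: what is moved stays moved. The work goes in short steps, Python scripts to look and compute and a shell command to move; the robot and the scene stay as the last step left them, time stands still between calls to the robot, and variables do not carry over. Pictures are saved under pics/ and viewed, at most 10 in all, crops included, and the job is handed in when it is done.

```bash
mkdir -p pics; cat > h.py <<'E'
import numpy as np, cv2
from cell import env, eyes
def proj(c,P):
    E=np.array(c["extrinsics"]);p=E[:3,:3]@np.array(P,float)+E[:3,3]
    return np.array([c["fx"]*p[0]/p[2]+c["cx"],c["fy"]*p[1]/p[2]+c["cy"]])
def ray(c,rc):
    E=np.array(c["extrinsics"]);R=E[:3,:3]
    d=R.T@np.array([(rc[1]-c["cx"])/c["fx"],(rc[0]-c["cy"])/c["fy"],1]);o=-R.T@E[:3,3]
    return o,d/np.linalg.norm(d)
def atz(c,rc,z):
    o,d=ray(c,rc);return o+d*(z-o[2])/d[2]
def tri(obs):
    A=np.zeros((3,3));b=np.zeros(3)
    for c,rc in obs:
        o,d=ray(c,rc);M=np.eye(3)-np.outer(d,d);A+=M;b+=M@o
    return np.linalg.solve(A,b)
def save(c,n): cv2.imwrite("pics/"+n,np.array(c["pixels"])[:,:,::-1])
E
python3 - <<'E'
from h import *
np.set_printoptions(precision=1,suppress=True)
s=env.state();print(s["t"],s["eef_pos"],s["tcp_rot"],s["opening"],env.pinch_z)
C={n:eyes.read_camera(n) for n in("scene","top","wrist")}
for n,c in C.items():
    save(c,n+"0.png")
    o,_=ray(c,(240,320));print(n,o)
for t in["trimmer","cradle","cigar","keeper_nominal","push_plate","gum_jar","cap_punch","chaveta","guard"]:
    ob=[]
    for n,c in C.items():
        r=eyes.spot_point(t,c)
        print(t,n,[(np.round(x["centre"]),round(x["score"],2)) for x in r[:2]])
        if r and r[0]["score"]>.4:ob.append((c,r[0]["centre"]))
    if len(ob)>1:print("   tri",tri(ob))
E
```

```text
0.0 [184.4 596.9 214.1] [-3.1 -0.   2.8] 0.9965374162373497 -18.8
scene [  19.8 -353.1  509.8]
top [ 388.1  109.8 1021.2]
wrist [113.5 619.9 384.7]
trimmer scene [(array([257., 319.]), 0.68)]
trimmer top [(array([238., 295.]), 0.61)]
trimmer wrist []
   tri [624.1 130.   -0.2]
cradle scene [(array([246., 322.]), 0.66), (array([236., 350.]), 0.56)]
cradle top [(array([238., 296.]), 0.86)]
cradle wrist []
   tri [618.6 124.3  32.8]
cigar scene [(array([308., 284.]), 0.56)]
cigar top [(array([335., 331.]), 0.88)]
cigar wrist []
   tri [459.4  76.1  -0.4]
keeper_nominal scene [(array([223., 295.]), 0.97)]
keeper_nominal top [(array([230., 245.]), 0.95), (array([243., 361.]), 0.46)]
keeper_nominal wrist []
   tri [631.  207.1  50.4]
push_plate scene [(array([251., 377.]), 0.74)]
push_plate top []
push_plate wrist []
gum_jar scene [(array([268., 262.]), 0.7), (array([224., 294.]), 0.3)]
gum_jar top [(array([303., 258.]), 0.95), (array([237., 296.]), 0.4)]
gum_jar wrist []
   tri [518.  192.8   1.1]
cap_punch scene [(array([254., 378.]), 0.5)]
cap_punch top [(array([181., 339.]), 0.51)]
cap_punch wrist []
   tri [724.8  50.8  -7.4]
chaveta scene [(array([236., 352.]), 0.86)]
chaveta top [(array([175., 290.]), 0.8), (array([178., 342.]), 0.59)]
chaveta wrist []
   tri [738.6 133.1  -3.6]
guard scene [(array([279., 360.]), 0.9)]
guard top [(array([243., 360.]), 0.56)]
guard wrist []
   tri [609.8  20.    4.5]
```

```bash
python3 - <<'E'
import cv2
a=cv2.imread("pics/top0.png")[120:400,180:460];cv2.imwrite("pics/topc.png",cv2.resize(a,(600,600),interpolation=cv2.INTER_CUBIC))
a=cv2.imread("pics/scene0.png")[130:400,180:500];cv2.imwrite("pics/scenec.png",cv2.resize(a,(704,594),interpolation=cv2.INTER_CUBIC))
E
```

```text
(no output)
```

View pics/topc.png

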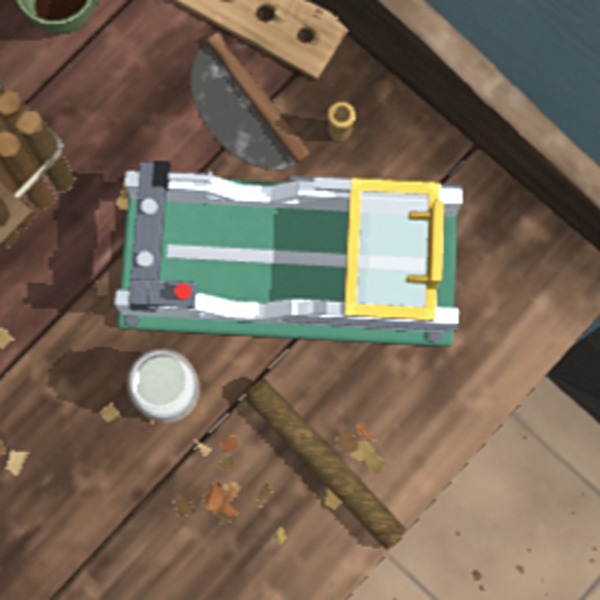

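View pics/scenec.png

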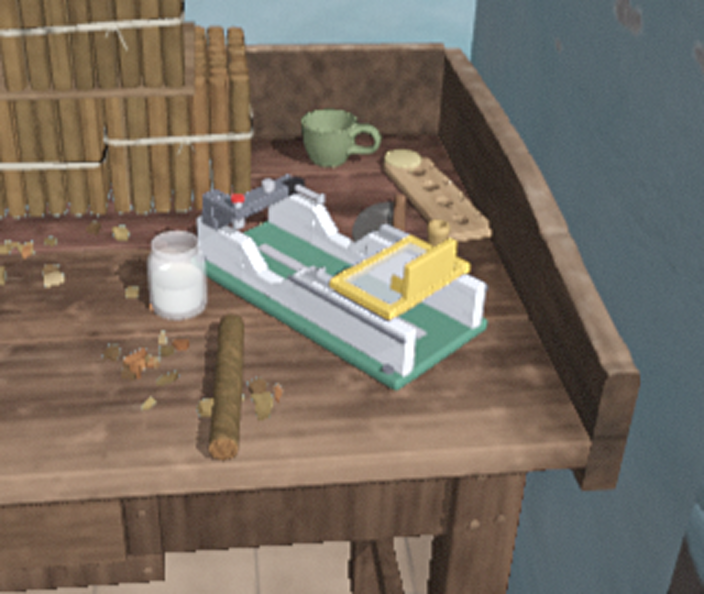

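The top crop shows the trimmer's keeper on the left and its +x along world +y. The guard is open at the right, with its plate at crop x≈437, and the cigar runs from crop (258,385) to (395,540). The scene crop agrees: the plate is at (430,265) and the jar at (178,275), clear of the cigar.

```bash
cat > loc.py <<'E'
from h import *
from scipy.optimize import least_squares
np.set_printoptions(precision=2,suppress=True)
def axis(m):
    y,x=np.nonzero(m);p=np.c_[y,x].astype(float);c=p.mean(0);u=np.linalg.svd(p-c,full_matrices=False)[2][0]
    t=(p-c)@u;a,b=np.percentile(t,[.5,99.5]);return c+u*a,c+u*b,c
E
python3 - <<'E'
from loc import *
C={n:eyes.read_camera(n) for n in("scene","top")}
T=C["top"]
# cigar: model fit of ellipsoid/capsule outline: ends by mask
E={}
for n,c in C.items():
    r=eyes.cut_out("cigar",c)[0];a,b,m=axis(r["mask"]);
    if a[0]>b[0]:a,b=b,a
    E[n]=(a,b,m);print(n,r["score"],r["mask"].sum(),a,b,m)
for k in range(3):print("cigar",tri([(C[n],E[n][k]) for n in C]), "top z11.5:",atz(T,E["top"][k],11.5))
a,b=[atz(T,E["top"][k],11.5) for k in(0,1)];print("len",np.linalg.norm(a-b),"ang",np.degrees(np.arctan2(*(b-a)[1::-1])))
# trimmer base: crop corners at z=12
f=lambda u,v:(120+v/2.143,180+u/2.143)
A=atz(T,f(452,345),12);B=atz(T,f(120,328),12);print("corners",A,B,np.linalg.norm(A-B),"yaw",np.degrees(np.arctan2(*(B-A)[1::-1])))
# green mask line
hsv=cv2.cvtColor(np.array(T["pixels"]),cv2.COLOR_RGB2HSV);g=(hsv[:,:,0]>65)&(hsv[:,:,0]<95)&(hsv[:,:,1]>90)
g[:190]=0;g[290:]=0;g[:,:225]=0;g[:,400:]=0
xs=np.arange(245,385);ys=[np.nonzero(g[:,x])[0].max()+.5 for x in xs];ln=np.polyfit(xs,ys,1);r=np.array(ys)-np.polyval(ln,xs);k=abs(r)<1.5;ln=np.polyfit(xs[k],np.array(ys)[k],1)
P,Q=[atz(T,(np.polyval(ln,x),x),12) for x in(245,385)];print("edge",P,Q,"yaw",np.degrees(np.arctan2(*(P-Q)[1::-1])))
for t in["cradle","push_plate","keeper_nominal","trimmer"]:
    for n,c in C.items():
        rr=eyes.spot_point(t,c)
        if rr:print(t,n,rr[0]["score"],atz(c,rr[0]["centre"],dict(cradle=28,push_plate=81,keeper_nominal=52,trimmer=0)[t]))
print(np.degrees(env.state()["tcp_rot"]),env.state()["joints"])
E
```

```text
scene 0.84 870 [272.41 285.11] [338.09 280.73] [306.84 282.81]
top 0.94 1394 [300.05 297.88] [371.58 365.44] [336.02 331.85]
cigar [516.66 127.38  20.91] top z11.5: [518.2  127.24  11.5 ]
cigar [398.03  24.36   4.93] top z11.5: [399.55  23.51  11.5 ]
cigar [456.85  75.49   4.07] top z11.5: [457.8   74.44  11.5 ]
len 157.60169642457006 ang -138.8404360717496
corners [543.6  -26.85  12.  ] [566.84 227.74  12.  ] 255.6483701634945 yaw 84.78466699160208
edge [566.25 212.9   12.  ] [544.46 -17.14  12.  ] yaw 84.5893893341999
cradle scene 0.56 [628.53 127.4   28.  ]
cradle top 0.66 [625.01 126.32  28.  ]
push_plate scene 0.7 [601.78 -11.1   81.  ]
push_plate top 0.7 [600.65 -13.93  81.  ]
keeper_nominal scene 0.95 [628.73 202.74  52.  ]
keeper_nominal top 0.83 [626.65 208.24  52.  ]
trimmer scene 0.58 [612.93 128.63   0.  ]
trimmer top 0.92 [617.12 127.44   0.  ]
[180.     0.   162.82] [ 1.17  0.49  1.56  0.    1.09 -0.11]
```

```bash
python3 -m inch '[[[-0.7,-0.65,0],0,-1],[[-0.7,-0.65,0],0,-1],[[-0.7,-0.65,0],0,-1],[[-0.7,-0.65,0],0,-1],[[-0.7,-0.65,0],0,-1],[[-0.7,-0.65,0],0,-1],[[-0.7,-0.65,0],0,-1],[[-0.7,-0.65,0],0,-1],[[-0.7,-0.65,0],0,-1],[[-0.7,-0.65,0],0,-1]]'
python3 - <<'E'
from loc import *
c=eyes.read_camera("wrist");save(c,"w1.png");o,d=ray(c,(240,320));print(o,d,c["fx"])
s=env.state();print(s["eef_pos"],np.degrees(s["tcp_rot"]))
for n in["cigar","cradle","trimmer","push_plate"]:
    for r in eyes.spot_point(n,c)[:1]:print(n,r["score"],r["centre"],atz(c,r["centre"],28))
E
```

```text
t: 3.35
eef_pos: [471.5, 98.7, 214.9]
tcp_rot: [3.141, 0.001, 2.842]
ft_force: [1.4, 0.3, 0.6]
opening: 1.001
grip_force: 0.0
[400.34 121.52 385.44] [ 0.24 -0.09 -0.97] 352.2147251528643
[474.5   94.34 214.81] [-179.97    0.14  162.7 ]
cigar 0.83 [212.2, 305.9] [457.35  83.61  28.  ]
cradle 0.68 [335.6, 388.0] [619.84 129.03  28.  ]
trimmer 0.75 [326.8, 382.4] [607.21 125.75  28.  ]
push_plate 0.56 [392.0, 258.1] [647.26 -37.78  28.  ]
```

View pics/w1.png

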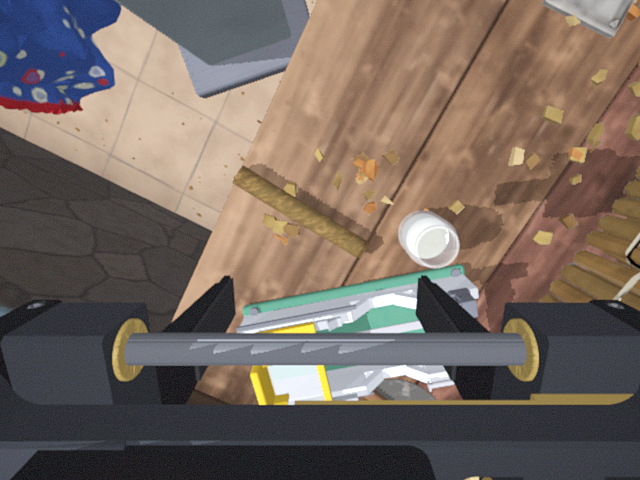

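```bash
python3 - <<'E'
from loc import *
W=eyes.read_camera("wrist");T=eyes.read_camera("top");S=eyes.read_camera("scene")
ob={}
for n in["cradle","push_plate","trimmer","keeper_nominal","cigar"]:
    o=[]
    for c in(W,T,S):
        r=eyes.spot_point(n,c)
        if r and r[0]["score"]>.5:o.append((c,r[0]["centre"]))
    if len(o)>1:
        p=tri(o);print(n,len(o),p,[np.linalg.norm(proj(c,p)-np.array(rc)[::-1]).round(1) for c,rc in o])
r=eyes.cut_out("cigar",W)[0];a,b,m=axis(r["mask"]);a,b=[atz(W,x,11.5) for x in(a,b)];print("W cigar",a,b,(a+b)/2,np.linalg.norm(a-b),np.degrees(np.arctan2(*(b-a)[1::-1])))
O=np.array([619.7,124.5,0]);y=np.radians(84.6);ex=np.array([np.cos(y),np.sin(y),0]);ey=np.array([-np.sin(y),np.cos(y),0])
# overlay of model
for c,n in((W,"w"),(T,"t")):
    im=np.array(c["pixels"])[:,:,::-1].copy();im=cv2.resize(im,None,fx=3,fy=3,interpolation=cv2.INTER_CUBIC)
    def L(ps,col):
        q=[proj(c,O+ex*p[0]+ey*p[1]+np.array([0,0,p[2]]))*3+1 for p in ps]
        cv2.polylines(im,[np.int32(np.round(q))],False,col,1)
    L([(-160,-62,12),(100,-62,12),(100,62,12),(-160,62,12),(-160,-62,12)],(0,0,255))
    for s in(-1,1):
        for e in(40,52):
            L([(-50,s*e,52),(-35.5,s*e,52),(-13.5,s*e,28),(13.5,s*e,28),(35.5,s*e,52),(50,s*e,52)],(255,0,255))
    u,v=(proj(c,O+[0,0,28])*3).astype(int)
    cr=im[max(0,v-280):v+280,max(0,u-330):u+330];cv2.imwrite(f"pics/ov_{n}.png",cr);print(cr.shape)
E
```

```text
cradle 3 [617.19 127.56  32.79] [np.float64(1.5), np.float64(1.0), np.float64(1.4)]
push_plate 2 [605.52 -11.74  81.07] [np.float64(4.9), np.float64(2.6)]
trimmer 3 [619.72 125.81   2.74] [np.float64(1.9), np.float64(0.6), np.float64(0.6)]
keeper_nominal 2 [781.07 123.46 -67.98] [np.float64(9.6), np.float64(7.6)]
cigar 2 [458.43  80.14  -0.56] [np.float64(2.2), np.float64(1.4)]
W cigar [400.73  25.27  11.5 ] [519.05 130.19  11.5 ] [459.89  77.73  11.5 ] 158.1348116144797 41.56494545508708
(560, 660, 3)
(560, 660, 3)
```

The wrist view shows the cigar at (305,210) and the trimmer partly hidden behind the fingers. Next I'll check the model overlay.

View pics/ov_t.png

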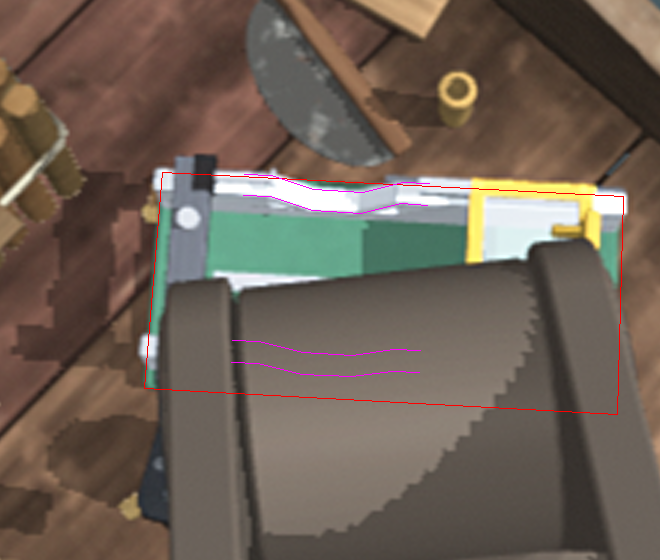

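The overlay fits to about 2 mm where the trimmer is visible. The arm hides the near cheek, so I'll check that on the first, unobstructed image.

```bash
python3 - <<'E'
from loc import *
c=eyes.read_camera("top");im=cv2.imread("pics/top0.png")
O=np.array([619.7,124.9,0]);y=np.radians(84.6);ex=np.array([np.cos(y),np.sin(y),0]);ey=np.array([-np.sin(y),np.cos(y),0])
k=5;im=cv2.resize(im,None,fx=k,fy=k,interpolation=cv2.INTER_CUBIC)
for s in(-1,1):
    for e in(40,52):
        q=[proj(c,O+ex*p[0]+ey*s*e+np.array([0,0,p[1]]))*k+k/2 for p in((-60,52),(-35.5,52),(-13.5,28),(13.5,28),(35.5,52),(60,52))]
        cv2.polylines(im,[np.int32(q)],False,(255,0,255),1)
        for a in q[1:5]:cv2.circle(im,tuple(np.int32(a)),4,(0,0,255),1)
u,v=(proj(c,O+[0,0,28])*k).astype(int);cv2.imwrite("pics/ov2.png",im[v-250:v+250,u-300:u+300])
E
```

```text
(no output)
```

View pics/ov2.png

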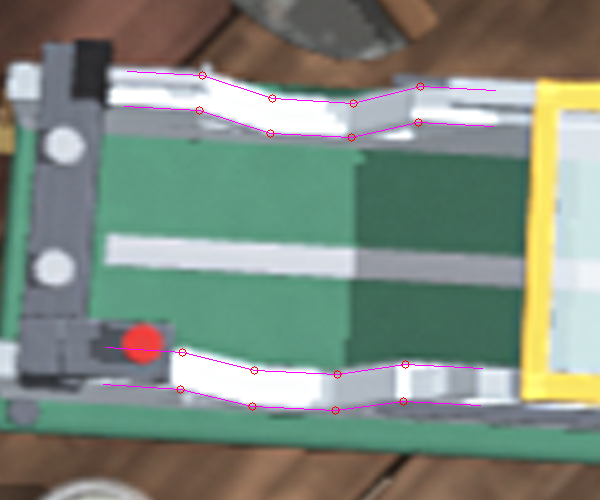

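```bash
python3 -m inch '[[[0.15,-0.36,0],-1,-1],[[0,0,0.28],-1,-1],[[0,0,0.28],-1,-1],[[0,0,0.28],-1,-1],[[0,0,0.28],-1,-1],[[0,0,0.28],-1,-1],[[0,0,0.28],-1,-1],[[0,0,0.28],-1,-1],[[0,0,0.28],-1,-1],[[0,0,0.28],-1,-1]]'
python3 -m inch '[[[0,0,0.2],-1,-1],[[0,0,0.2],-0.7,-1],[[0,0,0],0,-1],[[0,0,0],0,-1],[[0,0,0],0,-1],[[0,0,0],0,-1],[[0,0,0],0,-1],[[0,0,0],0,-1],[[0,0,0],0,-1],[[0,0,0],0,-1]]'
python3 - <<'E'
from loc import *
c=eyes.read_camera("wrist");save(c,"w2.png")
s=env.state();print(s["eef_pos"],np.degrees(s["tcp_rot"]))
r=eyes.cut_out("cigar",c)[0];a,b,m=axis(r["mask"]);print(a,b)
a,b,m=[atz(c,x,11.5) for x in(a,b,m)];print("W cigar",a,b,(a+b)/2,m,np.linalg.norm(a-b),np.degrees(np.arctan2(*(b-a)[1::-1])))
E
```

```text
t: 5.85
eef_pos: [455.8, 82.5, 62.9]
tcp_rot: [-3.142, 0.0, -2.566]
ft_force: [0.9, 0.4, -0.1]
opening: 0.997
grip_force: 0.0
t: 7.1
eef_pos: [455.7, 82.5, 39.4]
tcp_rot: [3.142, 0.0, -2.42]
ft_force: [-0.5, -0.6, 0.3]
opening: 1.004
grip_force: 0.0
[455.68  82.56  39.43] [ 180.      0.   -138.68]
[138.   315.29] [393.   315.23]
W cigar [400.42  26.6   11.5 ] [522.69 132.77  11.5 ] [461.56  79.68  11.5 ] [447.47  67.45  11.5 ] 161.9359113101947 40.970328910546314
```

View pics/w2.png

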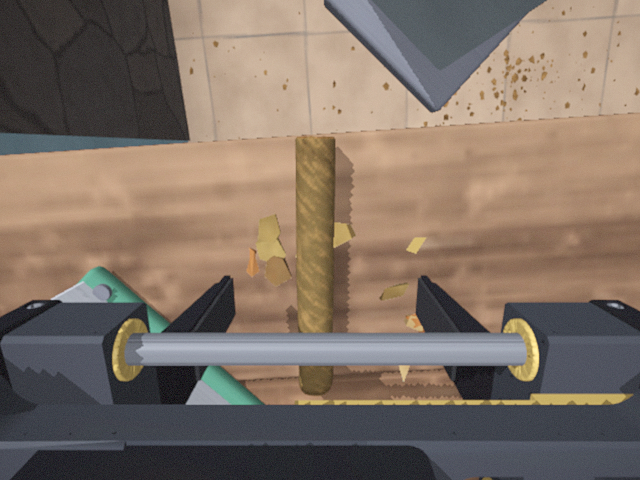

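The cigar is upright at column 315, between fingers centred at column 325, so it sits about 6 mm to one side. I'll shift over, descend and grip.

```bash
python3 -m inch '[[[0,-0.1,0.1],0,-1],[[0,0,0.16],0,-1],[[0,0,0.16],0,-1],[[0,0,0.16],0,-1],[[0,0,0],0,-1],[[0,0,0],0,1],[[0,0,0],0,1],[[0,0,0],0,1],[[0,0,0],0,1],[[0,0,0],0,1]]'
python3 -m inch '[[[0,0,0],0,1],[[0,0,0],0,1],[[0,0,0],0,1],[[0,0,0],0,1],[[0,0,-0.2],0,1],[[0,0,-0.4],0,1],[[0,0,-0.6],0,1],[[0,0,-0.6],0,1],[[0,0,-0.6],0,1],[[0,0,0],0,1]]'
python3 - <<'E'
from loc import *
C={n:eyes.read_camera(n) for n in("wrist","scene")}
s=env.state();print(s["eef_pos"],np.degrees(s["tcp_rot"]),s["opening"],s["grip_force"])
c=C["wrist"];r=eyes.cut_out("cigar",c)[0];a,b,m=axis(r["mask"]);z=s["eef_pos"][2]+8
a,b=[atz(c,x,z) for x in(a,b)];print("W cigar",a,b,np.degrees(np.arctan2(*(b-a)[1::-1])))
print([ (x["score"],x["centre"]) for x in eyes.boxes_of("cigar",C["scene"])])
E
```

```text
t: 8.45
eef_pos: [459.7, 78.0, 4.7]
tcp_rot: [-3.142, 0.0, -2.42]
ft_force: [-0.5, -0.4, 0.2]
opening: 0.531
grip_force: 0.0
t: 9.7
eef_pos: [460.5, 78.1, 151.4]
tcp_rot: [-3.138, 0.004, -2.42]
ft_force: [-0.5, 0.2, -0.9]
opening: 0.24
grip_force: 30.0
[459.37  78.04 148.9 ] [-179.98    0.03 -138.68] 0.23593745195702115 29.991297125816345
W cigar [401.03  26.24 156.9 ] [506.34 118.34 156.9 ] 41.17332817041154
[(0.92, [233.9, 278.8])]
```

Held, with the near end 78 mm from the TCP, so it is gripped in the middle. Now to the cradle.

```bash
python3 -m inch '[[[-0.63,-0.29,0],0,1],[[-0.63,-0.29,0],0,1],[[-0.63,-0.29,0],0,1],[[-0.64,-0.29,0],0,1],[[0,0,0],1,1],[[0,0,0],1,1],[[0,0,0],1,1],[[0,0,0],1,1],[[0,0,0],1,1],[[0,0,0],1,1]]'
python3 -m inch '[[[0,0,0],1,1],[[0,0,0],1,1],[[0,0,0],1,1],[[0,0,0],0.34,1],[[0,0,0.3],0,1],[[0,0,0.3],0,1],[[0,0,0.2],0,1],[[0,0,0],0,1],[[0,0,0],0,1],[[0,0,0],0,1]]'
python3 - <<'E'
from loc import *
c=eyes.read_camera("wrist");save(c,"w3.png");s=env.state();print(s["eef_pos"],np.degrees(s["tcp_rot"]))
im=cv2.imread("pics/w3.png")
O=np.array([619.5,126.3,0]);y=np.radians(84.6);ex=np.array([np.cos(y),np.sin(y),0]);ey=np.array([-np.sin(y),np.cos(y),0])
for sg in(-1,1):
    for e in(40,52):
        q=[proj(c,O+ex*p[0]+ey*sg*e+np.array([0,0,p[1]])) for p in((-60,52),(-35.5,52),(-13.5,28),(13.5,28),(35.5,52),(60,52))]
        cv2.polylines(im,[np.int32(np.round(q))],False,(255,0,255),1)
q=[proj(c,O+ex*a+ey*b+np.array([0,0,12])) for a,b in((-160,62),(100,62))];cv2.polylines(im,[np.int32(np.round(q))],False,(0,0,255),1)
cv2.imwrite("pics/w3o.png",im)
r=eyes.cut_out("cigar",c)[0];a,b,m=axis(r["mask"]);print(a,b)
E
```

```text
t: 11.15
eef_pos: [619.1, 125.9, 147.0]
tcp_rot: [3.141, -0.003, -2.947]
ft_force: [-0.9, 0.6, -0.4]
opening: 0.236
grip_force: 30.0
t: 12.4
eef_pos: [619.9, 126.0, 101.2]
tcp_rot: [3.141, 0.001, 3.048]
ft_force: [-0.3, -0.9, -0.1]
opening: 0.236
grip_force: 30.0
[619.84 126.02 101.22] [179.98   0.06 174.63]
[135.03 326.34] [399.93 324.72]
```

View pics/w3o.png

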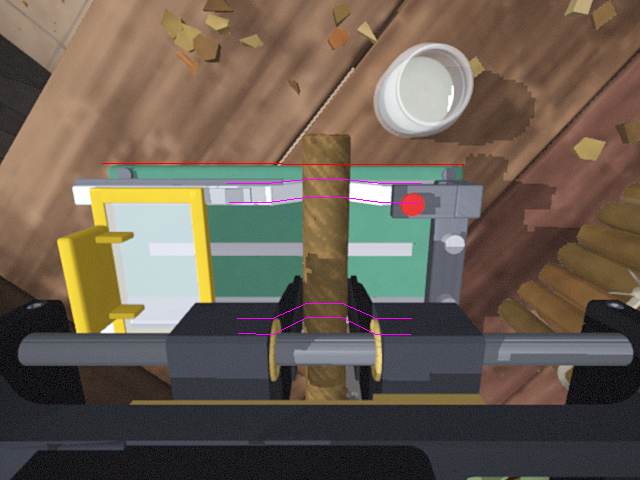

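The wrist view has the cigar over the cradle (columns 303–350) and the jar clear at (425,90). I'll zoom in on the notch at about (325,190).

```bash
python3 - <<'E'
import cv2
a=cv2.imread("pics/w3.png")[155:225,230:430];b=cv2.imread("pics/w3o.png")[155:225,230:430]
f=lambda i:cv2.resize(i,(800,280),interpolation=cv2.INTER_CUBIC)
cv2.imwrite("pics/z.png",cv2.vconcat([f(a),f(b)]))
E
```

```text
(no output)
```

View pics/z.png

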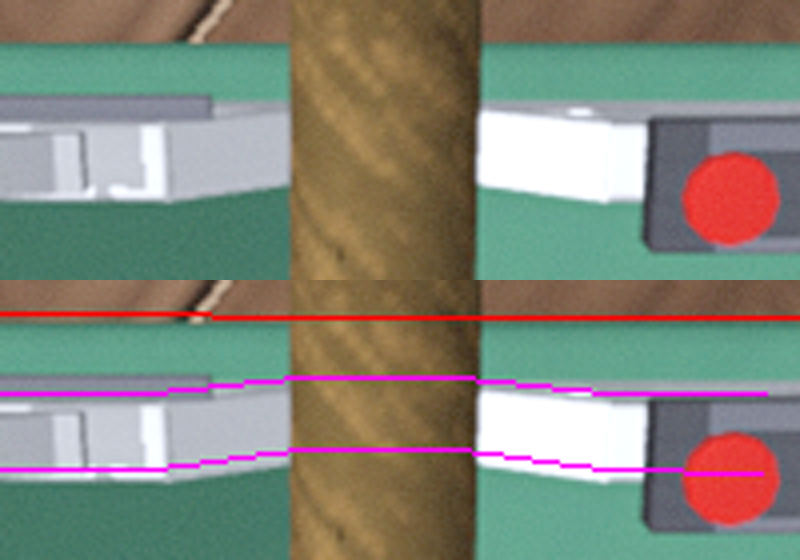

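```bash
python3 - <<'E'
from loc import *
c=eyes.read_camera("wrist");s=env.state();t=np.array(s["eef_pos"])
y=np.radians(84.6);ex=np.array([np.cos(y),np.sin(y),0]);ey=np.array([-np.sin(y),np.cos(y),0])
for rc in((180,326.06),(135,326.3)):
    p=atz(c,rc,t[2]+8);print(p,(p-t)@ex,(p-t)@ey)
g=atz(c,(155+122/4,230+167/4),52);h=atz(c,(155+122/4,230+608/4),52)
print(g,h,np.linalg.norm(g-h),((g+h)/2-t)@ex,((g+h)/2-t)@ey, np.degrees(np.arctan2(*(h-g)[1::-1])))
for u,v in((167,200),(608,200)):
    p=atz(c,(155+v/4,230+u/4),52);print((p-t)@ex,(p-t)@ey)
E
```

```text
[560.62 132.76 109.07] 1.144768940185652 59.49097981615115
[541.09 134.66 109.07] 1.196322631521788 79.10683395074527
[566.14  98.69  52.  ] [572.43 166.62  52.  ] 68.22371067580838 1.857353364504215 50.85238780618663 84.71273140065065
-32.7242459895015 38.63355960230344
36.52153657239021 38.76787860821478
```

```bash
python3 -m inch '[[[-0.02,0.012,0.1],0,1],[[0,0,0.2],0,1],[[0,0,0.2],0,1],[[0,0,0.2],0,1],[[0,0,0.15],0,1],[[0,0,0.1],0,1],[[0,0,0.1],0,1],[[0,0,0.05],0,1],[[0,0,0.03],0,1],[[0,0,0],0,1]]'
```

```text
t: 13.8
eef_pos: [620.9, 126.6, 32.9]
tcp_rot: [3.141, 0.0, 3.048]
ft_force: [0.4, 0.4, -0.8]
opening: 0.238
grip_force: 30.0
```

No contact force yet, and the height is right. Releasing now, then rising straight up.

```bash
python3 -m inch '[[[0,0,0],0,0],[[0,0,0],0,0],[[0,0,0],0,0],[[0,0,0],0,0],[[0,0,-0.1],0,0],[[0,0,-0.3],0,0],[[0,0,-0.6],0,0],[[0,0,-0.6],0,0],[[0,0,-0.6],0,0],[[0,0,0],0,0]]'
python3 - <<'E'
from loc import *
C={n:eyes.read_camera(n) for n in("wrist","scene","top")};c=C["wrist"];s=env.state();t=np.array(s["eef_pos"]);print(t,s["opening"])
save(c,"w4.png");save(C["scene"],"s4.png")
y=np.radians(84.6);ex=np.array([np.cos(y),np.sin(y),0]);ey=np.array([-np.sin(y),np.cos(y),0]);O=np.array([620.9,126.6,0])
r=eyes.cut_out("cigar",c)[0];a,b,m=axis(r["mask"]);
for p in(a,b):
    q=atz(c,p,40);print(p,(q-O)@ex,(q-O)@ey)
a=cv2.resize(cv2.imread("pics/w4.png")[90:400,60:500],(704,496));cv2.imwrite("pics/w4c.png",a)
E
```

```text
t: 15.05
eef_pos: [622.0, 126.8, 169.0]
tcp_rot: [3.14, 0.006, 3.048]
ft_force: [0.1, -0.7, -0.8]
opening: 0.5
grip_force: 0.0
[620.47 126.55 164.76] 0.5026796578525908
[139.03 325.99] 1.8598951496243137 78.09548155151141
[315.97 324.01] 0.4411761073269602 -80.89701339302776
```

View pics/w4c.png

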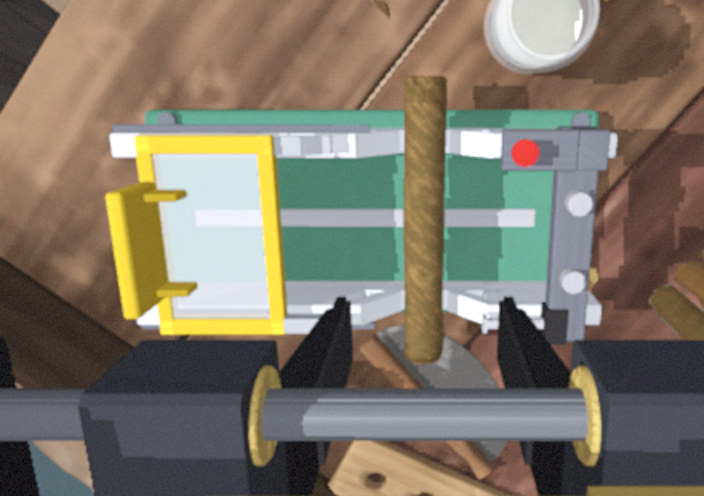

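The cigar lies across both notches and sticks out evenly, with its ends at about +78 and −81 mm. The guard is open, and its plate's top rear edge runs from about (107,197) to (126,317) in the crop.

```bash
python3 - <<'E'
from loc import *
C={n:eyes.read_camera(n) for n in("wrist","scene","top")}
y=np.radians(84.6);ex=np.array([np.cos(y),np.sin(y),0]);ey=np.array([-np.sin(y),np.cos(y),0]);O=np.array([620.9,126.6,0])
c=C["wrist"]
for u,v in((107,197),(126,317)):
    p=atz(c,(90+v*.625,60+u*.625),96);print("edge",p,(p-O)@ex,(p-O)@ey)
for n,c in C.items():
    for r in eyes.spot_point("push_plate",c)[:1]:
        p=atz(c,r["centre"],81);print(n,r["score"],p,(p-O)@ex,(p-O)@ey)
E
```

```text
edge [577.93  -5.5   96.  ] -135.55684693590652 30.349814625117098
edge [633.13 -10.27  96.  ] -135.1072118561319 -25.051220973808775
wrist 0.66 [609.74 -12.62  81.  ] -139.65539774013678 -1.995002907805862
scene 0.72 [599.76 -10.74  81.  ] -138.72191095743602 8.121880549722475
top 0.66 [605.91 -10.52  81.  ] -137.92606879756943 2.0214420145509617
```

```bash
python3 -m inch '[[[0,-0.73,0],0,1],[[0,-0.73,0],0,1],[[0,-0.73,0],0,1],[[0,-0.73,0],0,1],[[0,0,0],1,1],[[0,0,0],1,1],[[0,0,0],1,1],[[0,0,0],1,1],[[0,0,0],1,1],[[0,0,0],1,1]]'
python3 -m inch '[[[0,0,0],1,1],[[0,0,0],1,1],[[0,0,0],1,1],[[0,0,0],1,1],[[0,0,0],1,1],[[0,0,0],1,1],[[0,0,0],1,1],[[0,0,0],1,1],[[0,0,0],1,1],[[0,0,0],1,1]]'
python3 -m inch '[[[0,0,0],1,1],[[0,0,0],1,1],[[0,0,0.3],0,1],[[0,0,0.3],0,1],[[0,0,0.3],0,1],[[0,0,0.3],0,1],[[0,0,0.2],0,1],[[0,0,0.08],0,1],[[0,0,0],0,1],[[0,0,0],0,1]]'
```

```text
t: 16.8
eef_pos: [604.4, -47.8, 164.6]
tcp_rot: [-3.142, -0.0, 2.521]
ft_force: [-0.3, 0.0, -0.4]
opening: 0.003
grip_force: 0.0
t: 18.05
eef_pos: [604.4, -47.8, 164.6]
tcp_rot: [-3.141, -0.0, 1.649]
ft_force: [-0.5, 0.7, 0.2]
opening: 0.002
grip_force: 0.0
t: 19.3
eef_pos: [604.7, -47.9, 76.5]
tcp_rot: [3.141, -0.0, 1.477]
ft_force: [0.9, 0.2, 0.4]
opening: 0.007
grip_force: 0.0
```

```bash
python3 -m inch '[[[0.06,0,0],0,1],[[0.06,0,0],0,1],[[0.06,0,0],0,1],[[0.06,0,0],0,1],[[0.04,0,0],0,1],[[0.04,0,0],0,1],[[0.04,0,0],0,1],[[0.04,0,0],0,1],[[0.04,0,0],0,1],[[0.04,0,0],0,1]]'
python3 -m inch '[[[0.04,0,0],0,1],[[0.04,0,0],0,1],[[0.04,0,0],0,1],[[0.04,0,0],0,1],[[0.04,0,0],0,1],[[0.04,0,0],0,1],[[0.04,0,0],0,1],[[0.04,0,0],0,1],[[0.04,0,0],0,1],[[0.04,0,0],0,1]]'
python3 -m inch '[[[0.04,0,0],0,1],[[0.04,0,0],0,1],[[0.04,0,0],0,1],[[0.04,0,0],0,1],[[0.04,0,0],0,1],[[0.04,0,0],0,1],[[0.04,0,0],0,1],[[0.04,0,0],0,1],[[0.04,0,0],0,1],[[0.04,0,0],0,1]]'
```

```text
t: 20.55
eef_pos: [607.2, -19.1, 76.0]
tcp_rot: [3.142, 0.0, 1.477]
ft_force: [0.0, -2.3, -0.5]
opening: 0.005
grip_force: 0.6
t: 21.8
eef_pos: [609.4, 4.9, 76.0]
tcp_rot: [3.142, -0.0, 1.477]
ft_force: [-0.1, -1.0, -0.9]
opening: 0.01
grip_force: 0.6
t: 23.05
eef_pos: [611.7, 28.8, 76.0]
tcp_rot: [3.142, -0.0, 1.477]
ft_force: [1.2, -2.3, -0.5]
opening: 0.005
grip_force: 0.6
```

```bash
python3 -m inch '[[[0.04,0,0],0,1],[[0.04,0,0],0,1],[[0.04,0,0],0,1],[[0.04,0,0],0,1],[[0.04,0,0],0,1],[[0.03,0,0],0,1],[[0.03,0,0],0,1],[[0.03,0,0],0,1],[[0.03,0,0],0,1],[[0.03,0,0],0,1]]'
python3 -m inch '[[[0.02,0,0],0,1],[[0.02,0,0],0,1],[[0.02,0,0],0,1],[[0.02,0,0],0,1],[[0.02,0,0],0,1],[[0.02,0,0],0,1],[[0.02,0,0],0,1],[[0.02,0,0],0,1],[[0.02,0,0],0,1],[[0.02,0,0],0,1]]'
python3 - <<'E'
from h import *
c=eyes.read_camera("top");save(c,"t5.png");c=eyes.read_camera("scene");save(c,"s5.png")
E
```

```text
t: 24.3
eef_pos: [613.6, 49.7, 76.0]
tcp_rot: [3.142, -0.0, 1.477]
ft_force: [1.3, -1.6, -0.2]
opening: 0.005
grip_force: 0.6
t: 25.55
eef_pos: [614.7, 61.5, 76.0]
tcp_rot: [3.142, -0.0, 1.477]
ft_force: [0.6, -4.2, 0.5]
opening: 0.006
grip_force: 2.2
```

```bash
python3 -m inch '[[[0.01,0,0],0,1],[[0.01,0,0],0,1],[[0.01,0,0],0,1],[[0.01,0,0],0,1],[[0.01,0,0],0,1],[[0.01,0,0],0,1],[[0.01,0,0],0,1],[[0.01,0,0],0,1],[[0.01,0,0],0,1],[[0.01,0,0],0,1]]'
```

```text
t: 26.9
eef_pos: [615.3, 67.5, 76.0]
tcp_rot: [-3.142, -0.0, 1.477]
ft_force: [0.0, -4.6, 0.6]
opening: 0.003
grip_force: 2.4
```

```bash
python3 -m inch '[[[0.006,0,0],0,1],[[0.006,0,0],0,1],[[0.006,0,0],0,1],[[0.006,0,0],0,1],[[0.006,0,0],0,1],[[0.006,0,0],0,1],[[0.006,0,0],0,1],[[0.006,0,0],0,1],[[0,0,0],0,1],[[0,0,0],0,1]]'
```

```text
t: 28.15
eef_pos: [615.6, 70.4, 76.0]
tcp_rot: [3.142, -0.0, 1.477]
ft_force: [-0.0, -3.9, -0.1]
opening: 0.007
grip_force: 2.2
```

```bash
python3 -m inch '[[[0.006,0,0],0,1],[[0.006,0,0],0,1],[[0.006,0,0],0,1],[[0.006,0,0],0,1],[[0.006,0,0],0,1],[[0.006,0,0],0,1],[[0.006,0,0],0,1],[[0.006,0,0],0,1],[[0.006,0,0],0,1],[[0.006,0,0],0,1]]'
```

```text
t: 29.4
eef_pos: [615.8, 73.1, 76.0]
tcp_rot: [-3.141, 0.001, 1.477]
ft_force: [-0.3, -11.9, 0.9]
opening: 0.006
grip_force: 5.7
```

```bash
python3 -m inch '[[[0.006,0,0],0,1],[[0.006,0,0],0,1],[[0.006,0,0],0,1],[[0.006,0,0],0,1],[[0.006,0,0],0,1],[[0.006,0,0],0,1],[[0.006,0,0],0,1],[[0.006,0,0],0,1],[[0,0,0],0,1],[[0,0,0],0,1]]'
```

```text
t: 30.65
eef_pos: [616.1, 75.8, 76.0]
tcp_rot: [-3.141, 0.001, 1.477]
ft_force: [-1.1, -11.5, 0.3]
opening: 0.004
grip_force: 5.7
```

```bash
python3 -m inch '[[[0.004,0,0],0,1],[[0.004,0,0],0,1],[[0.004,0,0],0,1],[[0.004,0,0],0,1],[[0.004,0,0],0,1],[[0.004,0,0],0,1],[[0.004,0,0],0,1],[[0.004,0,0],0,1],[[0,0,0],0,1],[[0,0,0],0,1]]'
```

```text
t: 31.9
eef_pos: [616.2, 77.6, 76.0]
tcp_rot: [-3.141, 0.001, 1.477]
ft_force: [-0.6, -11.9, 1.2]
opening: 0.007
grip_force: 5.9
```

```bash
python3 -m inch '[[[0.004,0,0],0,1],[[0.004,0,0],0,1],[[0.004,0,0],0,1],[[0.004,0,0],0,1],[[0.004,0,0],0,1],[[0.004,0,0],0,1],[[0.004,0,0],0,1],[[0.004,0,0],0,1],[[0,0,0],0,1],[[0,0,0],0,1]]'
```

```text
t: 33.15
eef_pos: [616.4, 79.4, 76.0]
tcp_rot: [-3.141, 0.001, 1.477]
ft_force: [-0.2, -12.6, 1.6]
opening: 0.001
grip_force: 6.6
```

```bash
python3 -m inch '[[[0.004,0,0],0,1],[[0.004,0,0],0,1],[[0.004,0,0],0,1],[[0.004,0,0],0,1],[[0.004,0,0],0,1],[[0.004,0,0],0,1],[[0,0,0],0,1],[[0,0,0],0,1],[[0,0,0],0,1],[[0,0,0],0,1]]'
```

```text
t: 34.4
eef_pos: [616.6, 81.9, 76.0]
tcp_rot: [-3.142, 0.0, 1.477]
ft_force: [-0.3, -6.7, 0.3]
opening: 0.007
grip_force: 2.9
```

```bash
python3 -m inch '[[[0.004,0,0],0,1],[[0.004,0,0],0,1],[[0.004,0,0],0,1],[[0.004,0,0],0,1],[[0.004,0,0],0,1],[[0.004,0,0],0,1],[[0,0,0],0,1],[[0,0,0],0,1],[[0,0,0],0,1],[[0,0,0],0,1]]'
```

```text
t: 35.65
eef_pos: [616.8, 83.4, 76.1]
tcp_rot: [3.142, 0.0, 1.477]
ft_force: [0.6, -5.3, 0.4]
opening: 0.007
grip_force: 2.8
```

The force dropped from 12.6 to about 6 N, so the latch clicked. I'll back off slowly and check that it holds.

```bash
python3 -m inch '[[[-0.02,0,0],0,1],[[-0.02,0,0],0,1],[[-0.02,0,0],0,1],[[-0.02,0,0],0,1],[[-0.02,0,0],0,1],[[-0.02,0,0],0,1],[[-0.02,0,0],0,1],[[-0.02,0,0],0,1],[[0,0,0],0,1],[[0,0,0],0,1]]'
python3 -m inch '[[[-0.2,0,0],0,1],[[-0.4,0,0],0,1],[[-0.4,0,0],0,1],[[-0.2,0,0],0,1],[[0,0,-0.4],0,1],[[0,0,-0.6],0,1],[[0,0,-0.6],0,1],[[0,0,-0.4],0,1],[[0,0,0],0,1],[[0,0,0],0,1]]'
python3 - <<'E'
from loc import *
C={n:eyes.read_camera(n) for n in("wrist","scene","top")}
y=np.radians(84.6);ex=np.array([np.cos(y),np.sin(y),0]);ey=np.array([-np.sin(y),np.cos(y),0]);O=np.array([620.9,126.6,0])
for n,c in C.items():
    for r in eyes.spot_point("push_plate",c)[:1]:
        p=atz(c,r["centre"],81);print(n,r["score"],(p-O)@ex,(p-O)@ey)
for t in("gum_jar","cap_punch","chaveta"):
    for n in("scene","top"):print(t,n,[np.round(r["centre"]) for r in eyes.spot_point(t,C[n])[:1]])
save(C["scene"],"s6.png");save(C["wrist"],"w6.png")
a=cv2.resize(cv2.imread("pics/s6.png")[130:350,180:440],(520,440));b=cv2.resize(cv2.imread("pics/w6.png"),(587,440))[:,160:440];cv2.imwrite("pics/f6.png",cv2.hconcat([a,b]))
E
```

```text
t: 36.9
eef_pos: [615.9, 73.9, 76.1]
tcp_rot: [3.142, -0.0, 1.477]
ft_force: [0.0, 0.5, 0.4]
opening: 0.004
grip_force: 0.0
t: 38.15
eef_pos: [608.7, 2.2, 195.0]
tcp_rot: [-3.14, -0.0, 1.477]
ft_force: [-0.4, -0.5, -0.4]
opening: 0.004
grip_force: 0.0
wrist 0.58 -33.284550770349924 -1.7547080867497549
scene 0.64 -28.197731948038147 8.930753522292274
top 0.75 -30.73229854461354 3.2699283210967347
gum_jar scene [array([266., 263.])]
gum_jar top [array([300., 256.])]
cap_punch scene [array([252., 380.])]
cap_punch top [array([177., 340.])]
chaveta scene [array([238., 349.])]
chaveta top [array([173., 292.])]
```

View pics/f6.png

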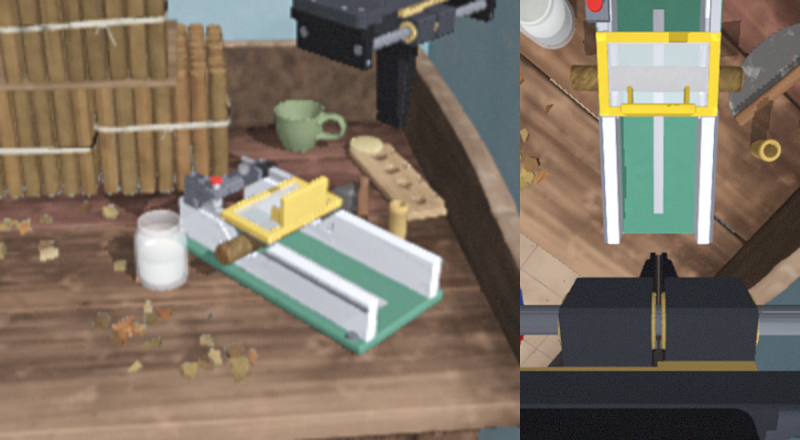

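The guard stays shut over the cigar with its plate at about −31 mm. The cigar shows equally on both sides, at (585,78) and (730,78), and the three bystanders have not moved. Handing in.

```bash
python3 -c "
from cell import env
print(env.job_done())"
```

```text
the job is handed in; nothing more can be done
None
```

The cigar lies centred across both notches, and the guard latched shut over it and stayed shut when I let go. Push forces read at most about 13 N, the jar, punch and knife were left where they were, and the job was handed in at about 38 s.

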